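Handlamp off its twist-lock dock, beside it to light the meter

ROBOT

A 6-joint arm with a two-finger parallel gripper is mounted at the origin on the work surface. World frame = base frame: x ahead of the robot, y to its left, z up, the work surface at z = 0. Lengths are in m, angles in rad, forces in N, time in s.
With the tool pointing down it reaches from about 0.225 to 0.725 m from the base axis. Payload 3.1 kg.
Tool frame: the origin (TCP) lies on the centre line of the jaws, within the pads' length; the fingertips stand 14 mm ahead of it and the grasp point (between the pads) lies 5 mm behind it; z points along the fingers, y is the line along which they close (so a half turn about z gives the same grasp; the last joint's range is limited). The gripper opens to 85 mm and grips with 20 to 120 N. Pads are 22 mm wide; open, the fingers measure 114 mm over their backs; the gripper's body (76 mm by 85 mm) begins 54 mm behind the grasp point. The pads swing forward as they close: fully open they stand 13 mm farther back than shut.
Start: joints at [-1.399, 0.048, 0.099, 1.622, 0, 1.443], TCP at [0.155, -0.502, 0.245] pointing down, gripper open.
Joint ranges: [-2.91, 2.91], [-0.99, 1.94], [-1.21, 1.42], [-2.12, 2.29], [-1.49, 1.47], [-3.14, 3.14]. Speed limits (rad/s): [2.79, 2.79, 3.14, 3.14, 3.14, 3.14].

INTERFACE

Orientations are given as a rotation vector (axis times angle).
In Python, from bench import arm gives the robot as it stands. The module is installed in compiled form; this text tells all that it offers.
- The arm moves only by the tool step_arm, never from a script. Its argument "deltas" is a list of rows, each a list of 6 numbers: the shift along the tool's x, y, z in mm, then the turn, a rotation vector about the tool's x, y, z in rad. A call has 1 to 20 rows; each row is the pose to reach, as a shift and turn from the pose commanded when the call began, along the tool's axes at that moment; what a row does not reach only later rows make up. A row lasts 1/8 s, in which the tool goes at most 62.5 mm and 10.7 degrees, less where a joint would pass 70% of its speed; a pose out of reach is approached as far as the arm can. A call with a gripper value outside its range is refused whole. "hand" is the gripper command: -1 is shut, 1 is fully open, values between are in proportion, set as the call begins (left out, the last holds). The fingers move at their own pace and stop on an object; the grip force is fixed at half the most. Time passes only in rows, so rows that repeat a pose let the fingers close. It gives the time, the measured TCP pose, the force, the opening and the grip force at its end, in the units of the state.
- arm.state(): the state, without advancing time (a new reading comes with each control period).
- arm.grab_frame(name): name is "side" or "top"; returns the picture (420x560x3 uint8, blue, green, red); there is no depth.
- arm.calibration(name): a dict with "intrinsics" (3x3 intrinsics, pixels), "k1" (the pictures are not rectified: a ray, as slopes to the right and down, at radius r is drawn at 1 + k1 r^2 times it, then the intrinsics apply), "rvec" (rotation vector, rad) and "tvec" (3), from world to camera coordinates, as OpenCV has them. Camera axes: x right, y down, z forward; pixel columns grow to the right and rows downward; lengths in m; the calibration is good to about 2 mm. A picture is of the moment at which its call begins. calibration takes no time and is no camera call.
- arm.close_job(): hands the job in; it is judged then, once.
The state is a dict: "t": time; "qpos": joint angles; "qvel": joint speeds; "tau": joint torques, N m; "ee_pos": TCP position; "tool_rot": TCP orientation; "wrist_force": force on the tool from outside, world axes, zero at the start; "wrist_torque": the same for the moment, N m; "gripper_width": finger opening in m; "finger_force": force on a finger pad.
Only numpy, scipy, OpenCV 4.12 (cv2) and the standard library are available. Lean on these libraries where they do the work, as an engineer would, in place of code of your own. Each camera call takes 0.05 s, during which the arm holds its last target. There are 200 camera calls.

TASK

Take the handlamp off its round dock and stand it on the wooden coaster beside, upright and centred, with its lens pointing straight at the electricity meter, and let go. The dock has a twist catch that cannot be seen: turn the lamp by its handle and feel, with light upward tugs, for where it comes free; never wrench it off, bang it down or drop it, and leave the other things on the shelf alone.

Things in the scene. Friction and masses are not known exactly. Their poses are not given: they have to be found in the camera images.
- lamp_mid (a point): Grey handlamp, 158 mm tall, 0.3 to 0.6 kg: round foot 96 mm across and 34 mm high, square case 72 x 76 mm up to 100 mm, a round lens barrel 68 mm across on one side, black bail handle on top. This point is on its upright axis, half-way up: 79 mm above its underside. x points out of the lens, z up. The lens axis is 70 mm above the underside, its front 60 mm from the lamp's axis.
- lamp_handle (a point): Middle of the handle's rigid grip bar, on the lamp's axis 150 mm above its underside. The bar runs level along the lamp's y, across the lens direction: 14 mm thick (x), 16 mm high, 74 mm free between its two posts, 42 mm free below it.
- lamp: The handlamp; origin at the centre of its underside, axes as lamp_mid. Its foot is hollow, with three inward lugs that the dock's catch holds. At the start it stands locked on the dock: it can be raised about 4 mm and turned freely either way (no stops), but rises further only at a free angle. It is clear of the catch once raised 18 mm.
- dock_top (a point): Round low dock, fixed, 128 mm across, 18 mm high; centre of its flat top, on which the lamp stands. Its catch, inside the lamp's foot, lets the lamp off at three angles 120 degrees apart, each good to about 12 degrees either side. They cannot be seen and differ every time: the nearest is 26 to 94 degrees from how the lamp stands, counter-clockwise, and likewise clockwise.
- dock: The same dock; origin at the centre of its underside, on the shelf. Its axes tell nothing of where the catch is. The catch, a 48 mm stem with three wings, stands 16 mm above the flat top, hidden inside the lamp's foot.
- coaster_top (a point): Round wooden coaster, fixed, 130 mm across and 16 mm thick; this point is the centre of its top face. A small aluminium clamp grips its edge on its +x side: it reaches 8 mm in from the rim over the top and stands 39 mm above the shelf and 24 mm out from the rim.
- coaster: The same coaster with its clamp; origin at the centre of its underside, x points to the clamp.
- meter_face (a point): Electricity meter, fixed at the back: white case 160 mm wide (y), 70 mm deep, 125 mm tall, with a dark display window on the face towards the robot; this point is the middle of that face's window, 80 mm above the shelf. y runs along the face.
- comb: Bystander: navy plastic comb lying flat, 150 x 32 x 5 mm; origin at the centre of its underside, x along it.
- tealight: Bystander: glass tealight holder, 68 mm across, 55 mm tall; origin at the centre of its underside.
- carabiner: Bystander: stainless steel carabiner lying flat, about 80 x 50 x 10 mm; origin at the middle of its underside, x along it.
- pot: Bystander: lidded white ceramic pot with a cork stopper, 90 mm across, 110 mm tall; origin at the centre of its underside.
- tin: Bystander: flat metal polish tin, 74 mm across, 26 mm tall; origin at the centre of its underside.
- brush: Bystander: wooden shoe brush lying on its bristles, 50 x 150 x 44 mm; origin at the centre of its underside, y along it.

How it is judged:
By the outcome, as a careful person would: the job done as asked, in the order asked, and still so for the second after the job is handed in, with the robot touching nothing.
It also fails if it takes over 45 s, if anything falls off the work surface, if the arm or the gripper's body presses on something with over 40 N, if the wrist force passes 120 N, or if a joint passes its speed limit or range.

## Working session

There is one attempt and no reset: what is moved stays moved. The work goes in short steps, Python scripts to look and compute and a tool call to move; the robot and the scene stay as the last step left them, time stands still between calls to the robot, and variables do not carry over. Pictures are saved under pics/ and viewed, at most 10 in all, crops included, and the job is handed in when it is done.

Besides the shell and the picture viewer there is one more tool, called after "Emit:" in YAML: its name, and indented under it one key for each argument. step_arm: Moves the arm, as the interface text tells. Its arguments: {"type":"object","properties":{"deltas":{"type":"array"},"hand":{"type":"number"}},"required":["deltas"]}

```bash
mkdir -p pics; cat > h.py <<'E'
import numpy as np, cv2
from scipy.spatial.transform import Rotation as R
from bench import arm
def cal(n):
    c=arm.calibration(n); return np.array(c["intrinsics"]),float(c["k1"]),cv2.Rodrigues(np.array(c["rvec"],float))[0],np.array(c["tvec"],float).ravel()
def ray(n,u,v):
    K,k1,Rm,t=cal(n)
    p=cv2.undistortPoints(np.array([[[u,v]]],float),K,np.array([k1,0,0,0.]))[0,0]
    return -Rm.T@t, Rm.T@np.array([p[0],p[1],1])
def atz(n,u,v,z):
    c,d=ray(n,u,v); return c+d*(z-c[2])/d[2]
def px(n,P):
    K,k1,Rm,t=cal(n)
    return cv2.projectPoints(np.atleast_2d(np.array(P,float)),cv2.Rodrigues(Rm)[0],t,K,np.array([k1,0,0,0.]))[0][:,0]
def snap(n,f,crop=None,s=1):
    im=arm.grab_frame(n)
    cv2.imwrite('pics/full_'+f,im)
    if crop: im=im[crop[1]:crop[3],crop[0]:crop[2]]
    im=cv2.resize(im,None,fx=s,fy=s,interpolation=cv2.INTER_CUBIC); cv2.imwrite('pics/'+f,im)
E
python3 - <<'E'
from h import *
snap('top','t0.png',s=1.4);snap('side','s0.png',s=1.4)
for n in('top','side'): 
    K,k,Rm,t=cal(n);print(n,-Rm.T@t,K[0,0],k,Rm[2])
print(arm.state())
E
```

```text
top [4.19561559e-01 9.55295874e-04 1.30110836e+00] 399.69645668074253 -0.06891915720862178 [ 0.17166785  0.01120862 -0.98509112]
side [ 0.29878834 -0.67552075  1.02930137] 490.1383389129347 -0.13644287303066135 [ 0.26249463  0.59363482 -0.76071957]
{'t': 0.1, 'qpos': array([-1.39877073e+00,  4.86826647e-02,  9.77316259e-02,  1.62198231e+00,
        5.24896199e-06,  1.44299607e+00]), 'qvel': array([ 0.00182359,  0.0002495 ,  0.0045829 , -0.00103613,  0.00229857,
       -0.0014072 ]), 'tau': array([ 3.17436970e-03, -3.39851725e+01,  3.20935357e+01,  1.58297969e-02,
        1.10043234e-05,  1.32346230e-06]), 'ee_pos': array([ 0.15496006, -0.50106364,  0.24421959]), 'tool_rot': array([-3.10424417e+00, -4.68884147e-01,  6.59345518e-05]), 'wrist_force': array([0.77369041, 0.84641101, 0.09635452]), 'wrist_torque': array([-0.05599063, -0.03245044,  0.00594517]), 'finger_force': 0.0, 'gripper_width': 0.08538505983929126}
```

View pics/t0.png

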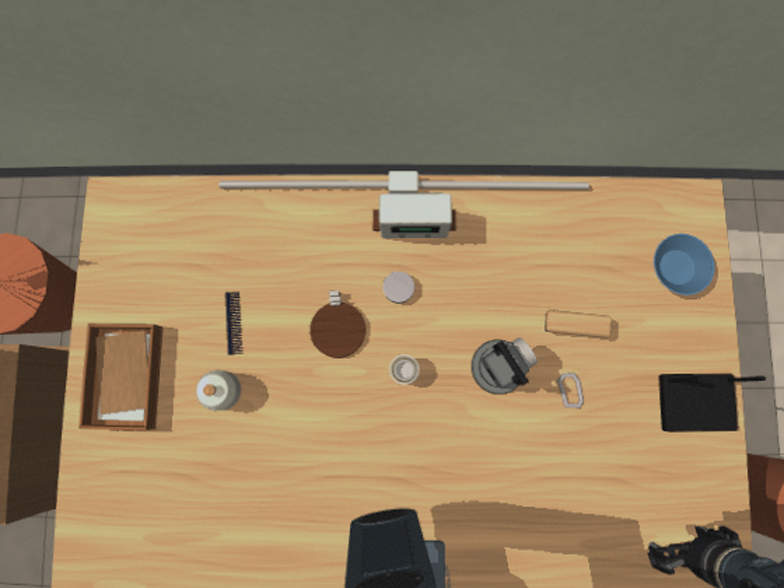

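View pics/s0.png

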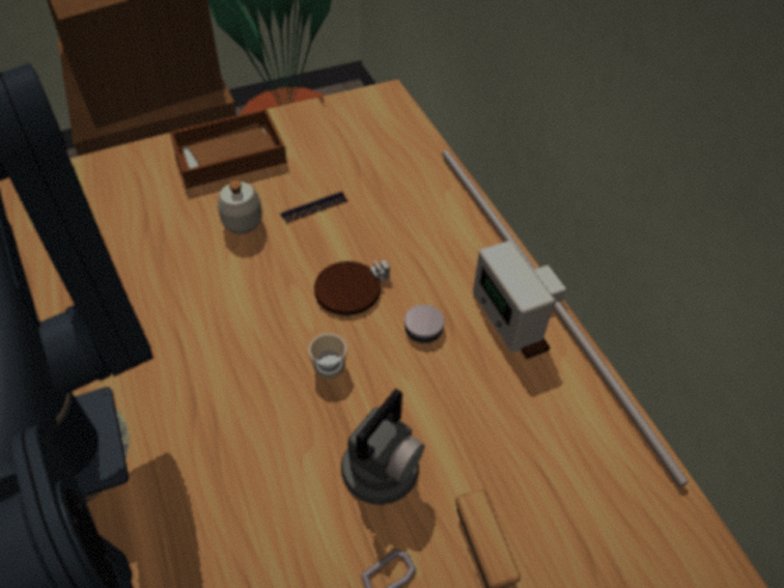

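The top view shows the dock and lamp around (500,366), the coaster around (338,330) with its clamp at (335,297), and the meter window around (415,230), all in 1.4× pixels. I'll enlarge these areas next.

```bash
python3 - <<'E'
import cv2,numpy as np
t=cv2.imread('pics/full_t0.png');s=cv2.imread('pics/full_s0.png')
r=lambda i,x,y,w,h:cv2.resize(i[y:y+h,x:x+w],(400,300),interpolation=cv2.INTER_CUBIC)
a=np.vstack([np.hstack([r(t,320,225,80,60),r(s,230,270,100,75)]),np.hstack([r(t,210,195,80,60),r(t,250,125,100,75)])])
cv2.imwrite('pics/c0.png',a)
E
```

```text
(no output)
```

View pics/c0.png

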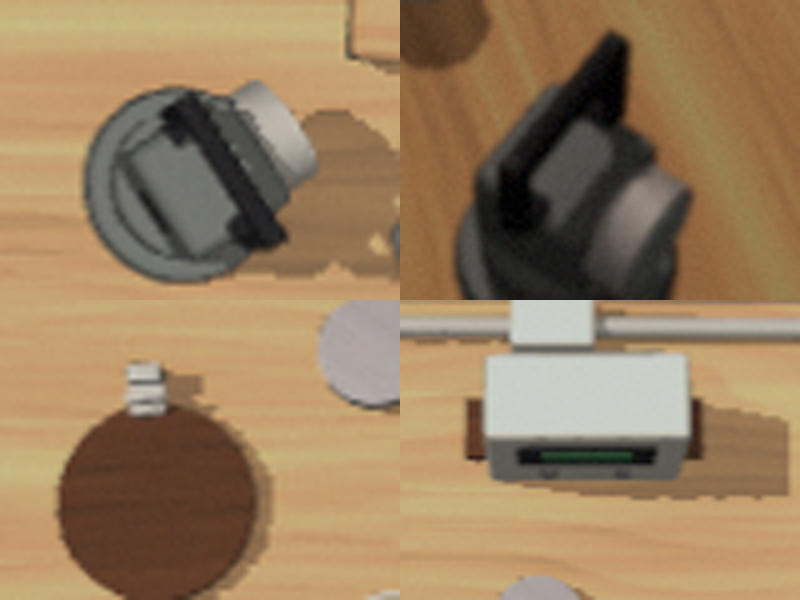

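```bash
python3 - <<'E'
from h import *
T=lambda u,v,z,o,s:atz('top',o[0]+(u+.5)/s-.5,o[1]+(v+.5)/s-.5,z)
L=(320,225);C=(210,195);M=(250,125)
d=T(183,185,.018,L,5);print('dock',d,[np.linalg.norm((T(*p,.018,L,5)-d)) for p in((85,185),(183,87),(183,283))])
a=T(187,102,.176,L,5);b=T(268,241,.176,L,5);m=(a+b)/2;v=a-b
print('handle',m,np.linalg.norm(v),'y-axis deg',np.degrees(np.arctan2(v[1],v[0])))
c=T(157,201,.016,C,5);print('coaster',c,[np.linalg.norm((T(*p,.016,C,5)-c)) for p in((58,201),(256,201),(157,103),(157,299))], 'clamp',T(146,90,.036,C,5))
w=T(187,156,.08,M,4);print('meter',w,T(87,138,.125,M,4),T(289,138,.125,M,4))
# side checks
S=lambda u,v,z:atz('side',230+(u+.5)/4-.5,270+(v+.5)/4-.5,z)
a=S(212,50,.168);b=S(115,190,.168);print('side handle',(a+b)/2,np.linalg.norm(a-b),a,b)
print('px of face in side',px('side',w)*1.4, 'coaster', px('side',c)*1.4,'dir',np.degrees(np.arctan2(*(w-c)[[1,0]])))
E
```

```text
dock [ 0.48235816 -0.22237125  0.018     ] [np.float64(0.06271080818511382), np.float64(0.06280766344603168), np.float64(0.061919066031563136)]
handle [ 0.48243209 -0.21999146  0.176     ] 0.08902264552171905 y-axis deg 29.3899952621678
coaster [0.56648886 0.14805235 0.016     ] [np.float64(0.06437906731997246), np.float64(0.06417933374039642), np.float64(0.06432726667712216), np.float64(0.06331896051094484)] clamp [0.63594575 0.15463121 0.036     ]
meter [ 0.78695221 -0.02929231  0.08      ] [0.78738806 0.04835185 0.125     ] [ 0.78815001 -0.10619056  0.125     ]
side handle [ 0.47951073 -0.22541987  0.168     ] 0.0926064601366545 [ 0.5167291  -0.19787387  0.168     ] [ 0.44229237 -0.25296588  0.168     ]
px of face in side [[496.33482743 296.68554513]] coaster [[348.42930691 285.45932278]] dir -38.81381981203571
```

```bash
cat >> h.py <<'E'
def go(x,y,z,yaw=None):
    s=arm.state(); r=R.from_rotvec(s['tool_rot']); M=r.as_matrix()
    y0=np.degrees(np.arctan2(M[1,0],M[0,0]))
    d=1000*M.T@(np.array([x,y,z])-s['ee_pos'])
    yaw=y0 if yaw is None else yaw
    t=R.from_euler('z',yaw,degrees=True)*R.from_matrix(np.diag([1,-1,-1.]))
    print('t',s['t'],'pos',s['ee_pos'].round(4),'yaw',y0.round(2),'delta',d.round(1),'turn',(r.inv()*t).as_rotvec().round(4),'F',np.round(s['wrist_force'],1),'M',np.round(s['wrist_torque'],2),'w',s['gripper_width'],s['finger_force'])
E
python3 -c "
from h import *
go(.482,-.221,.25,29.4)"
```

```text
t 0.1 pos [ 0.155  -0.5011  0.2442] yaw 17.18 delta [ 395.2 -171.    -5.3] turn [-0.0021 -0.0005 -0.2133] F [0.8 0.8 0.1] M [-0.06 -0.03  0.01] w 0.08538505983929126 0.0
```

Emit:
step_arm:
  deltas:
    - [40,-17,-5,0,0,-0.02]
    - [90,-39,-5,0,0,-0.05]
    - [140,-61,-5,0,0,-0.08]
    - [190,-82,-5,0,0,-0.11]
    - [240,-104,-5,0,0,-0.14]
    - [290,-125,-5,0,0,-0.17]
    - [330,-143,-5,0,0,-0.19]
    - [365,-158,-5,0,0,-0.213]
    - [385,-167,-5,0,0,-0.213]
    - [395,-171,-5,0,0,-0.213]
    - [395,-171,-5,0,0,-0.213]
  hand: 1

```text
t: 1.48
ee_pos: [0.4819, -0.2214, 0.2499]
tool_rot: [-3.038, -0.798, 0.001]
wrist_force: [1.1, 0.0, -0.8]
gripper_width: 0.0855
finger_force: 0.0
```

```bash
python3 - <<'E'
from h import *
go(.482,-.221,.163,29.4)
a=arm.grab_frame('top');b=arm.grab_frame('side')
r=lambda i,x,y,w,h:cv2.resize(i[y:y+h,x:x+w],(400,300),interpolation=cv2.INTER_CUBIC)
cv2.imwrite('pics/c1.png',np.hstack([r(a,300,210,120,90),r(b,200,240,120,90)]))
E
```

```text
t 1.475 pos [ 0.4819 -0.2214  0.2499] yaw 29.43 delta [ 0.4 -0.2 86.9] turn [-0.0007  0.0008  0.0004] F [ 1.1  0.  -0.8] M [0.01 0.01 0.04] w 0.08546211150342597 0.0
```

View pics/c1.png

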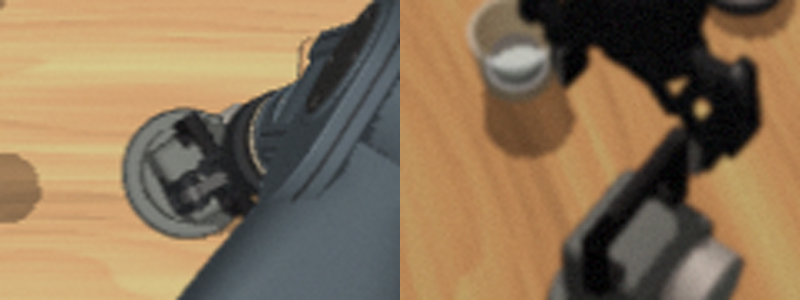

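The gripper is above the handle: the left crop shows it straddling the bar near (205,175). I'll go straight down 87 mm and close.

Emit:
step_arm:
  deltas:
    - [0,0,20,0,0,0]
    - [0,0,42,0,0,0]
    - [0,0,62,0,0,0]
    - [0,0,76,0,0,0]
    - [0,0,84,0,0,0]
    - [0,0,87,0,0,0]
    - [0,0,87,0,0,0]

```text
t: 2.45
ee_pos: [0.4821, -0.2217, 0.1637]
tool_rot: [3.038, 0.796, 0.001]
wrist_force: [-0.2, -1.2, 0.6]
gripper_width: 0.0858
finger_force: 0.0
```

Emit:
step_arm:
  deltas:
    - [0,0,0,0,0,0]
    - [0,0,0,0,0,0]
    - [0,0,0,0,0,0]
    - [0,0,0,0,0,0]
    - [0,0,0,0,0,0]
    - [0,0,0,0,0,0]
    - [0,0,0,0,0,0]
    - [0,0,0,0,0,0]
  hand: -1

```text
t: 3.45
ee_pos: [0.482, -0.2218, 0.1636]
tool_rot: [3.038, 0.796, 0.0]
wrist_force: [-0.3, -0.6, 2.2]
gripper_width: 0.013
finger_force: 61.5
```

```bash
python3 -c "
from h import *
go(.482,-.221,.163,29.4)"
```

```text
t 3.45 pos [ 0.482  -0.2218  0.1636] yaw 29.38 delta [ 0.4 -0.7  0.6] turn [ 0.0006 -0.     -0.0004] F [-0.3 -0.6  2.2] M [-0.03  0.1   0.04] w 0.012978163398617158 61.485328674316406
```

Emit:
step_arm:
  deltas:
    - [0,0,-1,0,0,0]
    - [0,0,-2,0,0,0]
    - [0,0,-2,0,0,-0.12]
    - [0,0,-2,0,0,-0.24]
    - [0,0,-2,0,0,-0.36]
    - [0,0,-2,0,0,-0.48]
    - [0,0,-2,0,0,-0.6]
    - [0,0,-2,0,0,-0.6]

```text
t: 4.45
ee_pos: [0.4812, -0.221, 0.1641]
tool_rot: [-2.667, -1.656, 0.002]
wrist_force: [-1.1, 0.4, -4.1]
gripper_width: 0.0129
finger_force: 60.7
```

Emit:
step_arm:
  deltas:
    - [0,0,-1.5,0,0,0]
    - [0,0,-3,0,0,0]
    - [0,0,-4,0,0,0]
    - [0,0,-4,0,0,0]

```text
t: 4.95
ee_pos: [0.4814, -0.2213, 0.1677]
tool_rot: [-2.666, -1.658, 0.002]
wrist_force: [0.9, -0.4, -12.3]
gripper_width: 0.013
finger_force: 59.6
```

```bash
python3 -c "
from h import *
go(.482,-.221,.163,29.4)"
```

```text
t 4.95 pos [ 0.4814 -0.2213  0.1677] yaw 63.74 delta [0.5 0.4 4.7] turn [-2.300e-03  5.000e-04  5.993e-01] F [  0.9  -0.4 -12.3] M [-0.18 -0.29  0.03] w 0.013032093619354519 59.5977509021759
```

The lamp is blocked here: it rose about 4 mm and the force reached 12 N. I'll lower it, turn 18° and tug again.

Emit:
step_arm:
  deltas:
    - [0,0,2,0,0,0]
    - [0,0,4,0,0,0]
    - [0,0,4,0,0,-0.11]
    - [0,0,4,0,0,-0.22]
    - [0,0,4,0,0,-0.31]
    - [0,0,4,0,0,-0.31]
    - [0,0,2.5,0,0,-0.31]
    - [0,0,1,0,0,-0.31]
    - [0,0,0,0,0,-0.31]
    - [0,0,0,0,0,-0.31]

```text
t: 6.2
ee_pos: [0.482, -0.2216, 0.1695]
tool_rot: [2.38, 2.051, 0.0]
wrist_force: [-0.2, -0.9, -3.5]
gripper_width: 0.0128
finger_force: 60.7
```

The force is only 3.5 N at a 6 mm rise, so it seems free. I'll raise a little more and watch the force.

Emit:
step_arm:
  deltas:
    - [0,0,-1.5,0,0,0]
    - [0,0,-3,0,0,0]
    - [0,0,-4,0,0,0]
    - [0,0,-4,0,0,0]

```text
t: 6.7
ee_pos: [0.482, -0.2216, 0.1735]
tool_rot: [2.379, 2.051, 0.0]
wrist_force: [-0.7, -0.0, -3.9]
gripper_width: 0.0127
finger_force: 60.7
```

It is free: 10 mm up with only the lamp's weight on the wrist. I'll continue lifting to well above the catch.

Emit:
step_arm:
  deltas:
    - [0,0,-4,0,0,0]
    - [0,0,-9,0,0,0]
    - [0,0,-15,0,0,0]
    - [0,0,-25,0,0,0]
    - [0,0,-40,0,0,0]
    - [0,0,-58,0,0,0]
    - [0,0,-74,0,0,0]
    - [0,0,-84,0,0,0]
    - [0,0,-90,0,0,0]
    - [0,0,-90,0,0,0]

```text
t: 7.95
ee_pos: [0.4821, -0.2217, 0.2636]
tool_rot: [2.379, 2.051, 0.0]
wrist_force: [-0.2, 0.3, -3.6]
gripper_width: 0.0128
finger_force: 60.8
```

```bash
python3 - <<'E'
from h import *
c=np.array([.5665,.148]);w=np.array([.787,-.0293])
h=np.degrees(np.arctan2(*(w-c)[::-1]));print(h)
go(*c,.263,h+90)
E
```

```text
-38.80212236656915
t 7.95 pos [ 0.4821 -0.2217  0.2636] yaw 81.52 delta [378.1  29.    0.5] turn [5.000e-04 1.000e-04 5.292e-01] F [-0.2  0.3 -3.6] M [0.01 0.01 0.  ] w 0.012800065678752928 60.776106119155884
```

Emit:
step_arm:
  deltas:
    - [12,1,0,0,0,0.03]
    - [35,3,0,0,0,0.07]
    - [65,5,0,0,0,0.11]
    - [100,8,0,0,0,0.15]
    - [135,10,0,0,0,0.2]
    - [170,13,0,0,0,0.25]
    - [205,16,0,0,0,0.3]
    - [240,18,0,0,0,0.35]
    - [275,21,0,0,0,0.4]
    - [308,24,0,0,0,0.44]
    - [336,26,0,0,0,0.48]
    - [357,27,0,0,0,0.51]
    - [370,28,0,0,0,0.529]
    - [378,29,0,0,0,0.529]
    - [378,29,0,0,0,0.529]
    - [378,29,0,0,0,0.529]

```text
t: 9.95
ee_pos: [0.5662, 0.1475, 0.2631]
tool_rot: [2.833, 1.357, -0.001]
wrist_force: [0.3, 0.0, -3.8]
gripper_width: 0.0129
finger_force: 60.7
```

```bash
python3 - <<'E'
from h import *
go(.5665,.148,.1616,51.2)
a=arm.grab_frame('top');b=arm.grab_frame('side')
cv2.imwrite('pics/full_a2.png',a);cv2.imwrite('pics/full_b2.png',b)
r=lambda i,x,y,w,h:cv2.resize(i[y:y+h,x:x+w],(400,300),interpolation=cv2.INTER_CUBIC)
cv2.imwrite('pics/c2.png',np.hstack([r(a,190,170,120,90),r(b,180,110,160,120)]))
E
```

```text
t 9.95 pos [0.5662 0.1475 0.2631] yaw 51.19 delta [ 7.000e-01 -1.000e-01  1.015e+02] turn [-0.0001  0.0007 -0.0002] F [ 0.3  0.  -3.8] M [ 0.   -0.02  0.05] w 0.012861050910021937 60.72266936302185
```

View pics/c2.png

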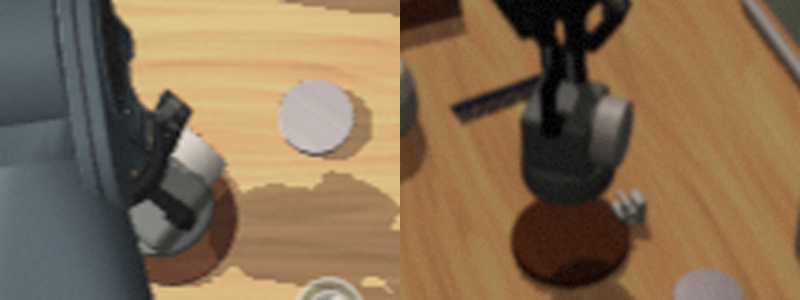

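The lamp hangs upright over the coaster and its lens points to the meter side. I'll lower it to about 10 mm above the coaster, then check the centring.

Emit:
step_arm:
  deltas:
    - [0.5,0,15,0,0,0]
    - [0.5,0,35,0,0,0]
    - [0.5,0,55,0,0,0]
    - [0.5,0,72,0,0,0]
    - [0.5,0,84,0,0,0]
    - [0.5,0,90,0,0,0]
    - [0.5,0,90,0,0,0]

```text
t: 10.92
ee_pos: [0.5665, 0.1484, 0.173]
tool_rot: [-2.833, -1.358, 0.001]
wrist_force: [-0.9, -0.8, -3.3]
gripper_width: 0.0128
finger_force: 60.7
```

```bash
python3 - <<'E'
from h import *
go(.5665,.148,.1616,51.2)
s=arm.state();uz=s['ee_pos'][2]-.1456
c=s['ee_pos'][:2]; h=np.radians(-38.8); e=np.array([np.cos(h),np.sin(h)]);f=np.array([-e[1],e[0]])
a=np.linspace(0,2*np.pi,73)
def circ(r,z,cc=c): return np.c_[cc[0]+r*np.cos(a),cc[1]+r*np.sin(a),0*a+z]
lens=lambda d:np.array([[*(c+e*d+f*.034*np.cos(t)),uz+.07+.034*np.sin(t)] for t in a])
case=lambda z:np.array([[*(c+e*i*.036+f*j*.038),z] for i,j in((1,1),(1,-1),(-1,-1),(-1,1),(1,1))])
out=[]
for n,(x,y,w,hh) in(('side',(200,140,100,75)),('top',(200,190,100,75))):
    im=arm.grab_frame(n); cr=cv2.resize(im[y:y+hh,x:x+w],(400,300),interpolation=cv2.INTER_CUBIC); raw=cr.copy()
    for P,col in((circ(.048,uz),(0,255,255)),(lens(.060),(0,255,0)),(circ(.065,.016,np.array([.5665,.148])),(255,255,0)),(case(uz+.1),(255,0,255))):
        q=((px(n,P)-[x,y]+.5)*4-.5).astype(int); cv2.polylines(cr,[q],False,col,1)
    out.append(np.hstack([raw,cr]))
cv2.imwrite('pics/c3.png',np.vstack(out))
E
```

```text
t 10.925 pos [0.5665 0.1484 0.173 ] yaw 51.21 delta [-0.3  0.2 11.4] turn [-0.0003  0.0003  0.0002] F [-0.9 -0.8 -3.3] M [0.05 0.03 0.01] w 0.012844811627942898 60.67467927932739
```

View pics/c3.png

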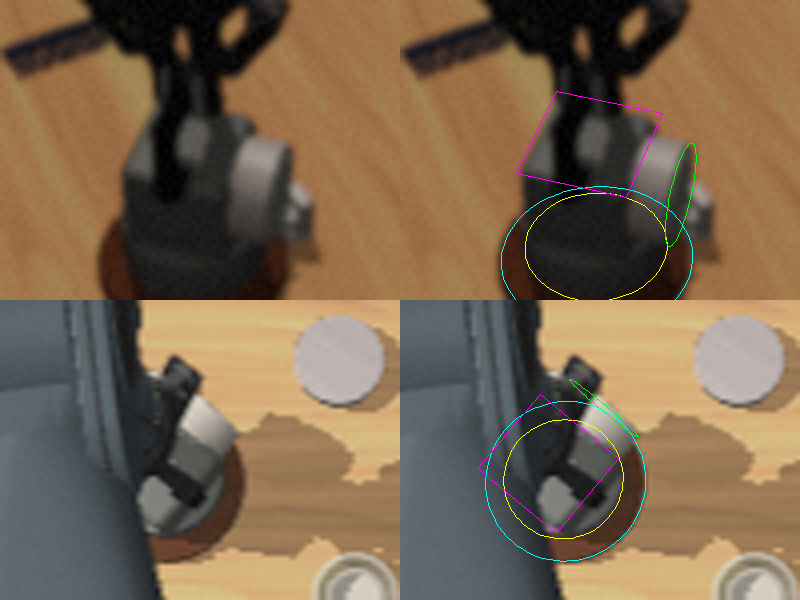

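The overlay matches: the foot circle is concentric with the coaster, and the lens front lines up in both views. I'll set it down slowly.

Emit:
step_arm:
  deltas:
    - [-0.3,0,3,0,0,0]
    - [-0.3,0,6,0,0,0]
    - [-0.3,0,8,0,0,0]
    - [-0.3,0,9.5,0,0,0]
    - [-0.3,0,10.5,0,0,0]
    - [-0.3,0,10.5,0,0,0]

```text
t: 11.78
ee_pos: [0.5664, 0.1482, 0.1627]
tool_rot: [-2.833, -1.358, 0.0]
wrist_force: [0.3, -0.9, -2.7]
gripper_width: 0.0131
finger_force: 60.8
```

Emit:
step_arm:
  deltas:
    - [0,0,0.4,0,0,0]
    - [0,0,0.8,0,0,0]
    - [0,0,1.2,0,0,0]
    - [0,0,1.2,0,0,0]

```text
t: 12.28
ee_pos: [0.5665, 0.1482, 0.1617]
tool_rot: [2.833, 1.358, 0.0]
wrist_force: [-0.4, -0.3, -3.4]
gripper_width: 0.0126
finger_force: 60.9
```

Emit:
step_arm:
  deltas:
    - [0,0,0.3,0,0,0]
    - [0,0,0.6,0,0,0]
    - [0,0,0.6,0,0,0]

```text
t: 12.65
ee_pos: [0.5666, 0.1482, 0.1617]
tool_rot: [2.833, 1.358, 0.001]
wrist_force: [-2.6, -0.6, 1.5]
gripper_width: 0.0131
finger_force: 61.4
```

Emit:
step_arm:
  deltas:
    - [0,0,0.3,0,0,0]
    - [0,0,0.6,0,0,0]
    - [0,0,0.6,0,0,0]

```text
t: 13.02
ee_pos: [0.5666, 0.1483, 0.1617]
tool_rot: [2.833, 1.358, 0.002]
wrist_force: [-4.3, -0.1, 5.3]
gripper_width: 0.0131
finger_force: 62.0
```

It's seated: contact came at z 0.1617, as expected. I'll relax the push, open and retreat.

Emit:
step_arm:
  deltas:
    - [0,0,-0.8,0,0,0]
    - [0,0,-0.8,0,0,0]

```text
t: 13.28
ee_pos: [0.5666, 0.1482, 0.1617]
tool_rot: [2.833, 1.358, 0.001]
wrist_force: [-2.6, -0.5, 4.0]
gripper_width: 0.0131
finger_force: 61.9
```

Emit:
step_arm:
  deltas:
    - [0,0,0,0,0,0]
    - [0,0,0,0,0,0]
    - [0,0,0,0,0,0]
    - [0,0,0,0,0,0]
    - [0,0,0,0,0,0]
    - [0,0,0,0,0,0]
    - [0,0,0,0,0,0]
    - [0,0,0,0,0,0]
  hand: 1

```text
t: 14.28
ee_pos: [0.5665, 0.1482, 0.1612]
tool_rot: [2.833, 1.358, 0.0]
wrist_force: [0.4, 0.2, -0.1]
gripper_width: 0.0853
finger_force: 0.0
```

Emit:
step_arm:
  deltas:
    - [0,0,-10,0,0,0]
    - [0,0,-30,0,0,0]
    - [0,0,-60,0,0,0]
    - [0,0,-90,0,0,0]
    - [0,0,-110,0,0,0]
    - [0,0,-110,0,0,0]
    - [-30,0,-110,0,0,0]
    - [-70,0,-110,0,0,0]
    - [-110,0,-110,0,0,0]
    - [-150,0,-110,0,0,0]
    - [-190,0,-110,0,0,0]
    - [-220,0,-110,0,0,0]
    - [-240,0,-110,0,0,0]
    - [-250,0,-110,0,0,0]
    - [-250,0,-110,0,0,0]

```text
t: 16.15
ee_pos: [0.4096, -0.0468, 0.2707]
tool_rot: [-2.833, -1.356, 0.0]
wrist_force: [-0.1, 0.4, -0.2]
gripper_width: 0.0858
finger_force: 0.0
```

```bash
python3 - <<'E'
from h import *
go(.5665,.148,.1616,51.2)
uz=.016
c=np.array([.5665,.148]); h=np.radians(-38.8); e=np.array([np.cos(h),np.sin(h)]);f=np.array([-e[1],e[0]])
a=np.linspace(0,2*np.pi,73)
def circ(r,z,cc=c): return np.c_[cc[0]+r*np.cos(a),cc[1]+r*np.sin(a),0*a+z]
lens=np.array([[*(c+e*.06+f*.034*np.cos(t)),uz+.07+.034*np.sin(t)] for t in a])
bar=np.array([[*(c+e*i*.007+f*j*.043),uz+.158] for i,j in((1,1),(1,-1),(-1,-1),(-1,1),(1,1))])
out=[]
for n,(x,y,w,hh) in(('side',(200,140,100,75)),('top',(200,190,100,75))):
    im=arm.grab_frame(n); cr=cv2.resize(im[y:y+hh,x:x+w],(400,300),interpolation=cv2.INTER_CUBIC); raw=cr.copy()
    for P,col in((circ(.048,uz),(0,255,255)),(lens,(0,255,0)),(circ(.065,.016),(255,255,0)),(bar,(255,0,255))):
        q=((px(n,P)-[x,y]+.5)*4-.5).astype(int); cv2.polylines(cr,[q],False,col,1)
    out.append(np.hstack([raw,cr]))
cv2.imwrite('pics/c4.png',np.vstack(out))
E
```

```text
t 16.15 pos [ 0.4096 -0.0468  0.2707] yaw 51.16 delta [2.501e+02 1.000e-01 1.092e+02] turn [-0.0006 -0.0001 -0.0007] F [-0.1  0.4 -0.2] M [-0.06 -0.04 -0.01] w 0.08578595551902769 0.0
```

View pics/c4.png

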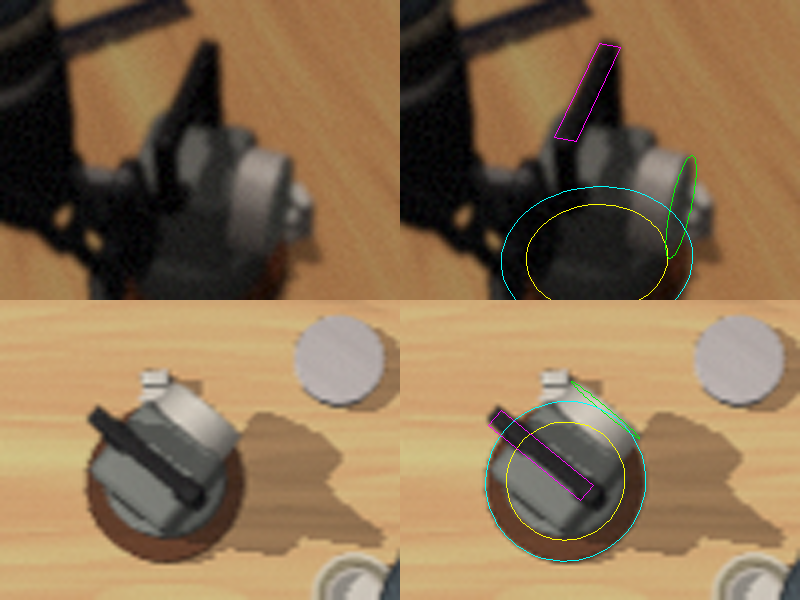

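The gripper is clear of the lamp. The bar looks about 5 px right of the prediction, so I'll enlarge the top view to check centring.

```bash
python3 - <<'E'
from h import *
im=arm.grab_frame('top');cv2.imwrite('pics/full_t5.png',im)
cv2.imwrite('pics/c5.png',cv2.resize(im[212:262,210:270],(720,600),interpolation=cv2.INTER_CUBIC))
E
```

```text
(no output)
```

View pics/c5.png

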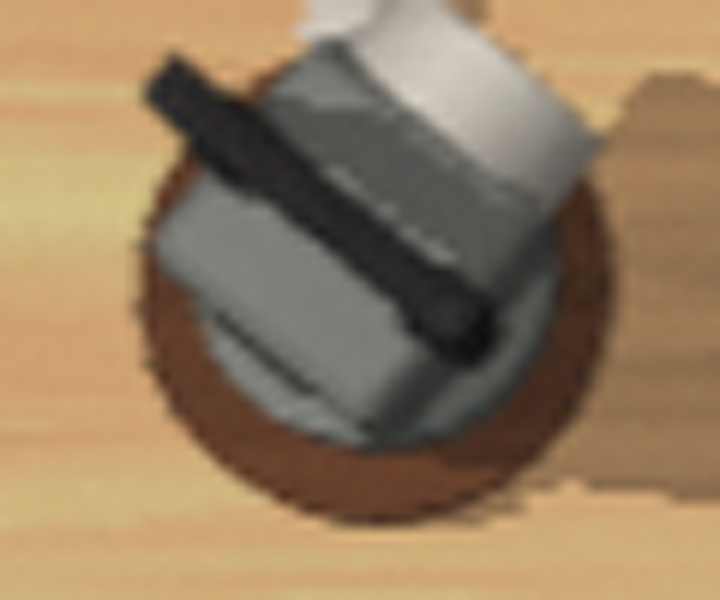

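```bash
python3 - <<'E'
from h import *
c=np.array([.5665,.148]);a=np.linspace(0,2*np.pi,361)
q=lambda P:(px('top',P)-[210,212]+.5)*12-.5
for r,z in((.065,.016),(.048,.016),(.048,.05)):
    Q=q(np.c_[c[0]+r*np.cos(a),c[1]+r*np.sin(a),0*a+z]);print(r,z,'L/R/bottom',Q[:,0].min().round(),Q[:,0].max().round(),Q[:,1].max().round())
h=np.radians(-38.8);e=np.array([np.cos(h),np.sin(h)]);f=np.array([-e[1],e[0]])
print('bar ends',q([[*(c+s*f*.044),.016+.158] for s in(1,-1)]))
print('lens corner R (mid z)',q([[*(c+e*.06-f*.034),.086],[*(c+e*.06+f*.034),.086]]))
print('case back corners z=.116',q([[*(c-e*.036+s*f*.038),.116] for s in(1,-1)]))
# bar line angle
T=lambda u,v,z:atz('top',210+(u+.5)/12-.5,212+(v+.5)/12-.5,z)[:2]
for p1,p2,z in(((285,210),(405,308),.166),((345,185),(455,255),.116),((155,243),(375,430),.112),((200,195),(400,312),.17)):
    v=T(*p1,z)-T(*p2,z);print(np.degrees(np.arctan2(v[1],v[0])))
E
```

```text
0.065 0.016 L/R/bottom 138.0 618.0 521.0
0.048 0.016 L/R/bottom 200.0 555.0 457.0
0.048 0.05 L/R/bottom 181.0 546.0 447.0
bar ends [[163.47846898  87.14868357]
 [445.17598793 319.55775175]]
lens corner R (mid z) [[599.44539055 150.54722353]
 [396.91756788 -14.46590116]]
case back corners z=.116 [[124.14144918 248.54827737]
 [356.10868899 441.41863172]]
51.494582648719785
58.06553763384859
50.55374912657685
60.29180517625598
```

The lens corner lands within 2 px of the prediction, the bar heading reads about 51° as intended, and the foot is within about 2 mm of centre. I'll hand it in.

```bash
python3 -c "
from h import *
print(arm.close_job())"
```

```text
the job is handed in; nothing more can be done
None
```

The handlamp came free after about 52° counter-clockwise and now stands upright on the coaster, within about 2 mm of centre, with its lens on the meter and the gripper clear; the job is handed in, and no verdict was returned.

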